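# Load the bread rolls under the grill

## Robot

A 6-joint arm with a two-finger parallel gripper is mounted at the origin on the work surface. World frame = base frame: x ahead of the robot, y to its left, z up, the work surface at z = 0. Lengths are in mm, angles in rad, forces in N, time in s.
With the tool pointing down it reaches from about 300 to 850 mm from the base axis. Payload 5.4 kg.
Tool frame: the origin (TCP) lies between the finger pads; the fingertips stand 22 mm ahead of it and the grasp point (between the pads) lies 3 mm ahead of it; z points along the fingers, y is the line along which they close (so a half turn about z gives the same grasp; the last joint's range is limited). The gripper opens to 85 mm and grips with 20 to 120 N. Pads are 22 mm wide; open, the fingers measure 114 mm over their backs; the gripper's body (76 mm by 85 mm) begins 54 mm behind the grasp point. The pads swing forward as they close: fully open they stand 13 mm farther back than shut.
Start: joints at [-1.543, 0.158, 1.597, -0, 1.386, -0.21], TCP at [135.427, -558.808, 253.299] pointing down, gripper open.
Joint ranges: [-2.91, 2.91], [-0.94, 2.29], [0.18, 2.7], [-1.29, 4.43], [0.17, 2.64], [-3, 3]. Speed limits (rad/s): [2.57, 2.57, 3.14, 3.14, 3.14, 3.14].

## Interface

Orientations are given as a 3x3 rotation matrix whose columns are the frame's x, y, z axes.
In Python, from plant import env, eyes gives the robot as it stands.
- The arm moves only by the shell command python3 -m pendant 'ROWS' [FORCE]. ROWS is JSON, one flat list of numbers, 7 for each row, row after row: the opening, from 0 (shut) to 1 (fully open), then the shift along the world's x, y, z in units of 30 cm (1.0 is 30 cm), then the turn, a rotation vector about the world's x, y, z in units of 45 degrees (1.0 is 45 degrees). A call has 1 to 5 rows; each row is the pose to reach, as a shift and turn from the pose commanded when the call began; what a row does not reach only later rows make up. A row lasts 1/8 s, in which the tool goes at most 62.5 mm and 10.7 degrees, less where a joint would pass 70% of its speed; a pose out of reach is approached as far as the arm can. A call with a number of a shift or a turn outside -1 to 1 is refused whole. A call with a gripper value outside its range is refused whole. The fingers move at their own pace and stop on an object; FORCE is the grip in N (left out, the last holds). Time passes only in rows, so rows that repeat a pose let the fingers close. It gives the time, the measured TCP pose, the force, the opening and the grip force at its end, in the units of the state.
- env.observe(): the state, without advancing time (a new reading comes with each control period).
- eyes.capture(name): name is "scene" or "top"; returns the picture (480x640x3 uint8, red, green, blue); there is no depth.
- eyes.camera_model(name): a dict with "fx", "fy", "cx", "cy" (pixels), "rvec" (rotation vector, rad) and "tvec" (3), from world to camera coordinates, as OpenCV has them. Camera axes: x right, y down, z forward; pixel columns grow to the right and rows downward; lengths in mm; the calibration is good to about 2 mm. A picture is of the moment at which its call begins. camera_model takes no time and is no camera call.
- env.finish_job(): hands the job in; it is judged then, once.
The state is a dict: "time": time; "joint_positions": joint angles; "qd": joint speeds; "effort": joint torques, N m; "tcp_pos": TCP position; "tcp_rot": TCP orientation; "ft_force": force on the tool from outside, world axes, zero at the start; "ft_torque": the same for the moment, N m; "gripper_width": opening from 0.0 (shut) to 1.0 (fully open); "gripper_force": force on a finger pad.
Only numpy, scipy, OpenCV 4.12 (cv2) and the standard library are available. Lean on these libraries where they do the work, as an engineer would, in place of code of your own. Each camera call takes 0.05 s, during which the arm holds its last target. There are 200 camera calls.

## Task

Get the bread rolls ready for warming: lift the bread box's lid right back until it rests on its stop, draw the grill pan out from under the grill, and lay every roll from the box in the pan, each lying flat in a single layer. Then slide the loaded pan back under the grill until it is fully home against the back stop, and shut the bread box. Leave the other things on the worktop where they are.

Things in the scene. Friction and masses are not known exactly. Their poses are not given: they have to be found in the camera images.
- grill: Fixed stainless overhead grill, left or right of the middle (bread box on the other side). Origin on the worktop under the middle of its open front loading shelf; +x to its back, y across, z up. Flat deck, top z = 20 mm, x -110 to 310, y +-200. The pan slides on it along x between guides 14 mm high (inner faces y = +-170). Hood over x = 90 to 310.
- grill_hood (a point): Middle of the lower front edge of the grill's hood: grill frame x = 90, y = 0, z = 95 mm, that is 75 mm above the deck. The hood rises from here to z = 235 mm, 400 mm wide, with cheeks at y = +-189 down to the deck. Ahead of it (-x) the shelf is open from above.
- grill_home (a point): Point on the deck where the pan's origin lies when the pan is fully home, its rear edge against the back stop (grill frame x = 185, y = 0, z = 20 mm).
- grill_out (a point): Point on the deck where the pan's origin lies when the pan is drawn out clear of the hood (grill frame x = 0, y = 0, z = 20 mm); 3 mm farther out its front edge meets two stops 10 mm high at y = +-135 mm.
- pan: Loose dark steel grill pan, 160 (x) by 330 mm (y), 0.5 to 0.75 kg. Origin: centre of its underside; +x to the grill's back. Floor 4 mm thick, rim 5 mm thick to 20 mm above the underside, inside 150 x 320 mm. Starts up to 35 mm short of home, under the hood with only the handle out. 5 mm play to each guide; slides with plain friction, about 10 N loaded; not sprung.
- pan_grip (a point): Grip point on the pan's handle, 160 mm ahead (-x) of the pan's origin and 30 mm above its underside. The handle is a straight black bar along the pan's x, 22 mm wide (y), 14 mm high, from the pan's front edge to 195 mm ahead of its origin. With the pan home this point is 65 mm ahead of the hood's front face.
- bread_box: Fixed cream bread box with a wooden lid. Origin on the worktop 35 mm behind the box's middle (middle at x = -35, y = 0); +x to its back, away from the robot. Outside 186 (x) by 346 mm (y), walls 8 mm, rim at z = 95 mm, inside 170 x 330 mm.
- box_floor (a point): Middle of the bread box's inner floor, a wooden crumb rack 35 mm above the worktop and 60 mm below the rim.
- lid (a joint): Angle of the bread box's lid: 0 shut, 1.75 rad resting back on its stop. Hinged freely along the box's y at the rear rim; let go below 1.5 rad it falls shut, beyond 1.6 rad it falls back onto the stop. Lid: board 190 x 354 x 16 mm, 0.3 kg.
- lid_bar (a point): Middle of the lid's pull: a round brass bar, 11 mm thick, 110 mm long along the box's y, 45 mm out from the lid's front edge on two stems 47 mm either side of its middle. Shut, it is 104 mm above the worktop. It swings up and back with the lid, 235 mm from the hinge.
- lid_hinge (a point): Middle of the lid's hinge line at the box's rear rim, 96 mm above the worktop.
- roll0: Round crusty bread roll, 64 mm across and 42 mm high, flat underside, domed top (upright sides for the lower 28 mm), 70 g; origin at its centre, 21 mm above its underside, z up. It starts flat on the bread box's floor. Two to four rolls are there; an absent one reads None from the start.
- roll1: Round crusty bread roll, 64 mm across and 42 mm high, flat underside, domed top (upright sides for the lower 28 mm), 70 g; origin at its centre, 21 mm above its underside, z up. It starts flat on the bread box's floor. Two to four rolls are there; an absent one reads None from the start.
- roll2: Round crusty bread roll, 64 mm across and 42 mm high, flat underside, domed top (upright sides for the lower 28 mm), 70 g; origin at its centre, 21 mm above its underside, z up. It starts flat on the bread box's floor. Two to four rolls are there; an absent one reads None from the start.
- roll3: Round crusty bread roll, 64 mm across and 42 mm high, flat underside, domed top (upright sides for the lower 28 mm), 70 g; origin at its centre, 21 mm above its underside, z up. It starts flat on the bread box's floor. Two to four rolls are there; an absent one reads None from the start.
- mug: White mug with a handle, 82 mm across, 92 mm high, standing between the two; not part of the job. Origin at the centre of its underside.
- pepper_mill: Dark turned-wood pepper mill, 54 mm across, 160 mm high; not part of the job. Origin at the centre of its underside.
- oil: Green glass oil bottle, 62 mm across, 230 mm high; not part of the job. Origin at the centre of its underside.
- jam_jar: Amber jam jar, 72 mm across, 95 mm high, behind the bread box; not part of the job. Origin at the centre of its underside.
- sugar_bowl: Blue bowl, 110 mm across, 60 mm high, behind the bread box; not part of the job. Origin at the centre of its underside.
- butter_dish: White covered butter dish, 100 x 170 mm, 80 mm high with its knob, at the right side of the worktop; not part of the job. Origin at the centre of its underside.
- spatula: Kitchen spatula lying at the left side of the worktop, 260 mm long; not part of the job.

How it is judged (in metres and radians):
On the way, in this order (a step that is already met when the one before it is completed fails the run):
1. the bread box's lid rests open on its stop (value of joint lid above 1.68 rad), for 0.3 s.
2. every roll lies flat in the pan, released (x of roll0 in the frame of pan between -0.07 and 0.07 m and y of roll0 in the frame of pan between -0.155 and 0.155 m and z of roll0 in the frame of pan between 0 and 0.034 m and contact force between the fingers and roll0 below 0.5 N and x of roll1 in the frame of pan between -0.07 and 0.07 m and y of roll1 in the frame of pan between -0.155 and 0.155 m and z of roll1 in the frame of pan between 0 and 0.034 m and contact force between the fingers and roll1 below 0.5 N and x of roll2 in the frame of pan between -0.07 and 0.07 m and y of roll2 in the frame of pan between -0.155 and 0.155 m and z of roll2 in the frame of pan between 0 and 0.034 m and contact force between the fingers and roll2 below 0.5 N and x of roll3 in the frame of pan between -0.07 and 0.07 m and y of roll3 in the frame of pan between -0.155 and 0.155 m and z of roll3 in the frame of pan between 0 and 0.034 m and contact force between the fingers and roll3 below 0.5 N), for 0.2 s.
3. the loaded pan is fully home under the grill (all of step 2 and distance between pan and grill_home below 0.012 m and angle between the x axis of pan and the x axis of grill, either way round below 0.06 rad), for 0.2 s.
At the end, for the whole second after the job is handed in: Every roll lies flat in the pan (centre inside the rim, under 34 mm above the pan's underside), the pan is fully home (origin within 12 mm of grill_home, square to 0.06 rad), the lid is shut (under 0.05 rad), all released and at rest (all of step 3 and linear speed of each of roll0, roll1, roll2, roll3, pan below 0.02 m/s and value of joint lid below 0.05 rad); the robot touches nothing.
It fails at once if another thing on the worktop is shoved more than 5 cm or knocked over (distance of any of mug, pepper_mill, oil, jam_jar, sugar_bowl, butter_dish, spatula from where it was at the start of the episode above 0.05 m or angle between any of mug, pepper_mill, oil, jam_jar, sugar_bowl, butter_dish's own z axis and vertical above 0.7 rad).
Of roll0, roll1, roll2, roll3 only 2 to 4 are there at a start; the rules pass over those that are not, and their reading is None.
At some moment in a run one of pan may be knocked a few centimetres aside while the robot is not near it.
Once in a run the grip may slacken for a moment while it holds something.
It also fails if it takes over 210 s, if anything falls off the work surface, if the arm or the gripper's body presses on something with over 40 N, if the wrist force passes 120 N, or if a joint passes its speed limit or range.

## Working session

There is one attempt and no reset: what is moved stays moved. The work goes in short steps, Python scripts to look and compute and a shell command to move; the robot and the scene stay as the last step left them, time stands still between calls to the robot, and variables do not carry over. Pictures are saved under pics/ and viewed, at most 14 in all, crops included, and the job is handed in when it is done.

```bash
ls; mkdir -p pics; cat > h.py <<'E'
import numpy as np, cv2
from plant import env, eyes
def cap(n,f):
    im=eyes.capture(n); cv2.imwrite('pics/'+f,im[:,:,::-1]); return im
def ray(n,u,v):
    m=eyes.camera_model(n); R=cv2.Rodrigues(np.array(m['rvec'],float))[0]; t=np.array(m['tvec'],float).ravel()
    d=R.T@np.array([(u-m['cx'])/m['fx'],(v-m['cy'])/m['fy'],1.]); return -R.T@t,d
def onz(n,u,v,z):
    c,d=ray(n,u,v); return (c+d*(z-c[2])/d[2]).round(1)
def pix(n,p):
    m=eyes.camera_model(n); K=np.array([[m['fx'],0,m['cx']],[0,m['fy'],m['cy']],[0,0,1.]])
    return cv2.projectPoints(np.array(p,float).reshape(-1,1,3),np.array(m['rvec'],float),np.array(m['tvec'],float),K,None)[0].reshape(-1,2).round(1)
E
python3 - <<'E'
from h import *
cap('scene','s0.png');cap('top','t0.png')
for n in('scene','top'): print(n,ray(n,320,240),eyes.camera_model(n)['fx'])
E
```

```text
pics
scene (array([ 985.16150721, -614.4911054 , 1337.94568216]), array([-0.30646279,  0.42283347, -0.85285582])) 526.9066327994889
top (array([ 354.15046328,   18.9719014 , 1524.28340273]), array([ 0.14142912, -0.0073202 , -0.98999331])) 441.1898402250381
```

View pics/t0.png

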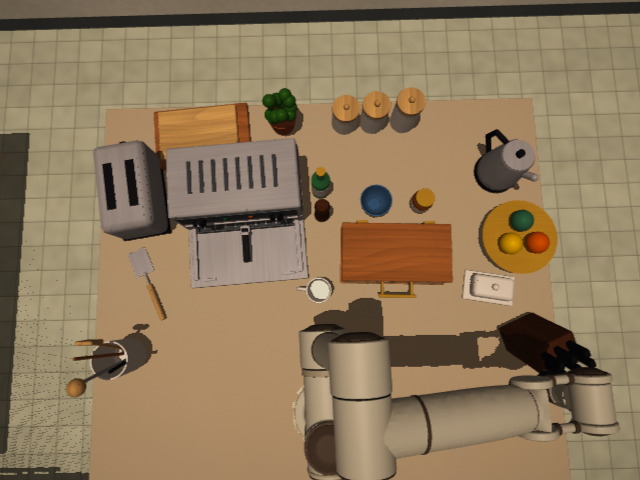

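View pics/s0.png

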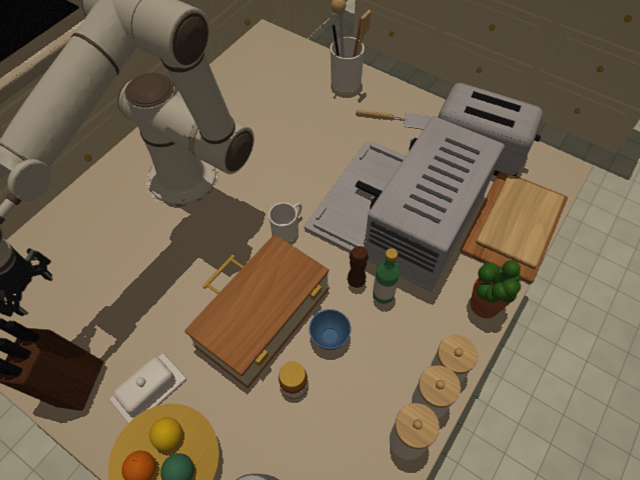

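The top view shows the lid at about (341–452, 222–283) with its brass bar at (397, 295). The grill shelf spans (190–307, 215–287) and the handle is at about (246, 243). I'll zoom in to get exact pixels.

```bash
python3 - <<'E'
from h import *
im=cv2.imread('pics/t0.png')
c=cv2.resize(im[190:310,180:460],None,fx=2.85,fy=2.85,interpolation=cv2.INTER_CUBIC)
cv2.imwrite('pics/c0.png',c)
hsv=cv2.cvtColor(im,cv2.COLOR_BGR2HSV)
# lid (wood) 
m=cv2.inRange(hsv,(3,110,60),(14,255,255)); m[:, :335]=0; m[:,458:]=0; m[:215]=0; m[290:]=0
k=max(cv2.findContours(m,0,2)[0],key=cv2.contourArea); r=cv2.minAreaRect(k); print(r)
for p in cv2.boxPoints(r): print('lid',p,onz('top',*p,112))
print('bar',onz('top',397.5,295,104))
print('handle end/start',onz('top',246,262,57),onz('top',246,228,57))
for p in [(190,287),(307,278),(300,222),(192,230)]: print('deck',onz('top',*p,20))
for p in [(167,150),(296,139),(300,208),(168,219)]: print('hood',onz('top',*p,235))
E
```

```text
((396.0188903808594, 253.2135009765625), (112.76721954345703, 61.1845588684082), 0.8425242304801941)
lid [339.19156 282.9734 ] [416.  -48.9 112. ]
lid [340.09122 221.79544] [614.  -58.4 112. ]
lid [452.84622 223.45361] [ 598.8 -423.7  112. ]
lid [451.94656 284.63156] [ 401.6 -406.9  112. ]
bar [ 373.4 -233.8  104. ]
handle end/start [496.1 257.1  57. ] [611.2 256.8  57. ]
deck [419.3 453.8  20. ]
deck [439.7  55.6  20. ]
deck [633.9  75.5  20. ]
deck [615.7 450.   20. ]
hood [827.9 468.7 235. ]
hood [851.9  74.4 235. ]
hood [636.3  66.5 235. ]
hood [613.4 460.6 235. ]
```

View pics/c0.png

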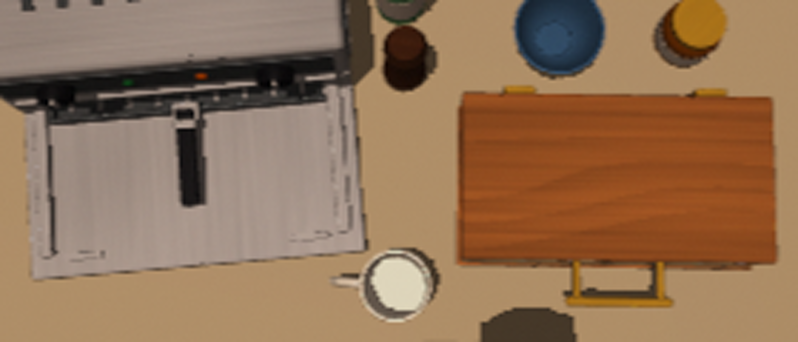

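The crop shows the lid corners at (461,93), (772,98), (776,262) and (458,262), and the bar ends at (567,299) and (671,301). The handle end is at (194,205), with the handle starting at (186,127).

```bash
python3 - <<'E'
from h import *
f=lambda u,v,z:onz('top',180+u/2.85,190+v/2.85,z)
for n,u,v,z in [('RL',461,93,112),('RR',772,98,112),('FR',776,262,112),('FL',458,262,112),('barL',567,299,104),('barR',671,301,104),('hingeL',519,90,100),('hingeR',710,92,100),
 ('hend',194,204,57),('hstart',188,130,57),('dFL',33,278,20),('dFR',366,249,20),('mug',397,283,92),('mugh',335,281,50)]: print(n,f(u,v,z))
# scene view bar check
print(pix('scene',[f(567,299,104),f(671,301,104)]))
s=env.observe(); print(s['tcp_rot'],s['gripper_width'],s['time'])
E
```

```text
RL [611.1 -63.7 112. ]
RR [ 595.9 -417.1  112. ]
FR [ 410.1 -408.6  112. ]
FL [419.2 -53.8 112. ]
barL [ 375.2 -174.8  104. ]
barR [ 370.1 -290.8  104. ]
hingeL [ 615.  -131.2  100. ]
hingeR [ 606.8 -350.2  100. ]
hend [497.3 250.2  57. ]
hstart [585.2 257.   57. ]
dFL [417.4 448.4  20. ]
dFR [441.7  50.7  20. ]
mug [398.2  15.   92. ]
mugh [403.7  87.   50. ]
[[233.2 256. ]
 [203.5 287.1]]
[[ 9.71856964e-01  2.35571726e-01 -5.20919981e-05]
 [ 2.35571466e-01 -9.71855512e-01  1.71711774e-03]
 [ 3.53878493e-04 -1.68106422e-03 -9.99998524e-01]] 0.998516091766395 0.1
```

```bash
python3 -m pendant '[0.45,0.1,0.14,0,0,0,0.21, 0.45,0.2,0.28,0,0,0,0.42, 0.45,0.3,0.41,0,0,0,0.63, 0.45,0.4,0.54,0,0,0,0.83, 0.45,0.4,0.54,0,0,0,0.83]' 20
python3 -m pendant '[0.45,0.1,0.14,-0.05,0,0,0.21, 0.45,0.2,0.28,-0.1,0,0,0.42, 0.45,0.3,0.41,-0.15,0,0,0.63, 0.45,0.395,0.545,-0.2,0,0,0.82, 0.45,0.395,0.545,-0.25,0,0,0.82]'
```

```text
time: 0.72
tcp_pos: [256.8, -394.4, 252.8]
tcp_rot: [[0.626, 0.78, 0.0], [0.78, -0.626, 0.001], [0.001, -0.001, -1.0]]
ft_force: [0.0, 0.8, 0.6]
gripper_width: 0.449
gripper_force: 0.0
time: 1.35
tcp_pos: [374.8, -231.8, 177.5]
tcp_rot: [[0.034, 0.999, -0.0], [0.999, -0.034, 0.0], [0.0, -0.0, -1.0]]
ft_force: [0.7, -1.0, 0.1]
gripper_width: 0.448
gripper_force: 0.0
```

```bash
python3 -m pendant '[0.45,-0.005,0,-0.1,0,0,0, 0.45,-0.005,0,-0.2,0,0,0, 0.45,-0.005,0,-0.237,0,0,0, 0.45,-0.005,0,-0.237,0,0,0]'
python3 -m pendant '[0,0,0,0,0,0,0, 0,0,0,0,0,0,0, 0,0,0,0,0,0,0, 0,0,0,0,0,0,0]' 35
python3 - <<'E'
from h import *
a0=np.arctan2(8,235);h=np.array([607.4,-241.5]);
for th in np.arange(0,1.80,.1):
    a=a0+th; d=235*(1-np.cos(a))-235*(1-np.cos(a0)); print(round(th,2),round(d*.9993/300,3),round(-d*.037/300,3),round(235*(np.sin(a)-np.sin(a0))/300,3))
E
```

```text
time: 1.85
tcp_pos: [371.8, -233.9, 106.8]
tcp_rot: [[0.039, 0.999, -0.001], [0.999, -0.039, 0.001], [0.001, -0.001, -1.0]]
ft_force: [0.4, 0.8, 0.2]
gripper_width: 0.45
gripper_force: 0.0
time: 2.35
tcp_pos: [373.0, -234.3, 108.4]
tcp_rot: [[0.037, 0.999, 0.001], [0.999, -0.037, -0.002], [-0.002, 0.001, -1.0]]
ft_force: [-2.0, -1.1, 6.6]
gripper_width: 0.114
gripper_force: 34.4
0.0 0.0 -0.0 0.0
0.1 0.007 -0.0 0.078
0.2 0.021 -0.001 0.155
0.3 0.043 -0.002 0.23
0.4 0.072 -0.003 0.303
0.5 0.109 -0.004 0.372
0.6 0.152 -0.006 0.437
0.7 0.201 -0.007 0.498
0.8 0.256 -0.009 0.554
0.9 0.317 -0.012 0.603
1.0 0.382 -0.014 0.647
1.1 0.451 -0.017 0.683
1.2 0.524 -0.019 0.713
1.3 0.599 -0.022 0.735
1.4 0.676 -0.025 0.749
1.5 0.754 -0.028 0.756
1.6 0.832 -0.031 0.755
1.7 0.91 -0.034 0.746
```

```bash
python3 -m pendant '[0,0.007,0,0.078,0,0,0, 0,0.021,-0.001,0.155,0,0,0, 0,0.043,-0.002,0.23,0,0,0, 0,0.072,-0.003,0.303,0,0,0, 0,0.109,-0.004,0.372,0,0,0]'
python3 -m pendant '[0,0.043,-0.002,0.065,0,0,0, 0,0.092,-0.003,0.126,0,0,0, 0,0.147,-0.005,0.182,0,0,0, 0,0.208,-0.008,0.231,0,0,0, 0,0.273,-0.01,0.275,0,0,0]'
python3 -m pendant '[0,0.069,-0.003,0.036,0,0,0, 0,0.142,-0.005,0.066,0,0,0, 0,0.217,-0.008,0.088,0,0,0, 0,0.294,-0.011,0.102,0,0,0, 0,0.372,-0.014,0.109,0,0,0]'
```

```text
time: 2.98
tcp_pos: [403.8, -235.4, 219.4]
tcp_rot: [[0.037, 0.999, -0.004], [0.999, -0.037, -0.002], [-0.003, -0.004, -1.0]]
ft_force: [-4.5, -5.6, 0.7]
gripper_width: 0.111
gripper_force: 34.0
time: 3.6
tcp_pos: [486.0, -238.9, 304.8]
tcp_rot: [[0.038, 0.999, -0.003], [0.999, -0.038, -0.004], [-0.004, -0.003, -1.0]]
ft_force: [-4.3, -2.6, 2.5]
gripper_width: 0.108
gripper_force: 34.4
time: 4.22
tcp_pos: [599.2, -243.4, 336.1]
tcp_rot: [[0.038, 0.999, 0.001], [0.999, -0.038, -0.005], [-0.005, 0.002, -1.0]]
ft_force: [-0.7, -6.0, 0.3]
gripper_width: 0.114
gripper_force: 36.9
```

Next I'll swing it to 1.72 rad, release, and rise.

```bash
python3 -m pendant '[0,0.078,-0.003,-0.001,0,0,0, 0,0.156,-0.006,-0.01,0,0,0, 0,0.178,-0.007,-0.013,0,0,0, 0,0.178,-0.007,-0.013,0,0,0]'
python3 -m pendant '[0.5,0,0,0,0,0,0, 0.5,0,0,0,0,0,0, 0.5,0,0,0,0,0,0, 0.5,0,0,0.15,0,0,0, 0.5,0,0,0.3,0,0,0]'
python3 -m pendant '[0.5,-0.2,0.1,0,0,0,0, 0.5,-0.4,0.3,0,0,0,0, 0.5,-0.4,0.6,0,0,0,0, 0.5,-0.4,0.8,0,0,0,0, 0.5,-0.4,0.8,0,0,0,0]'
python3 -c "
from h import *
im=cap('top','t1.png'); cap('scene','s1.png')
cv2.imwrite('pics/c1.png',cv2.resize(im[190:310,180:460,::-1],None,fx=2.85,fy=2.85,interpolation=cv2.INTER_CUBIC))"
```

```text
time: 4.72
tcp_pos: [652.6, -245.6, 331.3]
tcp_rot: [[0.038, 0.999, 0.002], [0.999, -0.038, -0.004], [-0.004, 0.002, -1.0]]
ft_force: [-0.4, -4.9, 4.3]
gripper_width: 0.112
gripper_force: 37.6
time: 5.35
tcp_pos: [651.7, -243.4, 420.3]
tcp_rot: [[0.037, 0.999, -0.002], [0.999, -0.037, 0.001], [0.001, -0.002, -1.0]]
ft_force: [1.1, -0.1, 0.5]
gripper_width: 0.5
gripper_force: 0.0
time: 5.98
tcp_pos: [531.2, -1.3, 420.4]
tcp_rot: [[0.036, 0.999, 0.001], [0.999, -0.036, 0.0], [0.0, 0.001, -1.0]]
ft_force: [0.4, 0.3, -0.4]
gripper_width: 0.497
gripper_force: 0.0
```

View pics/t1.png

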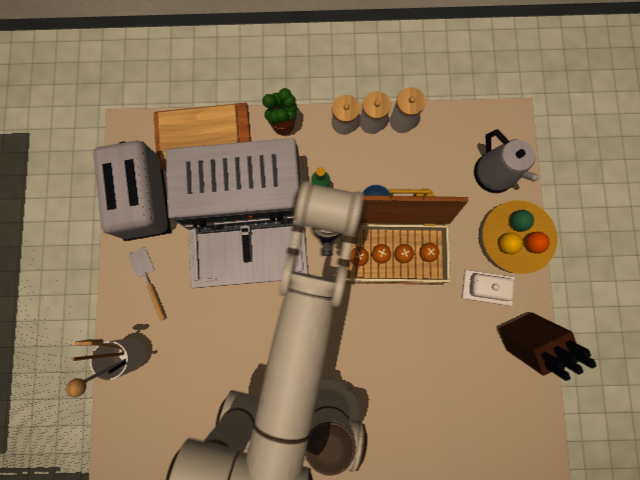

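View pics/s1.png

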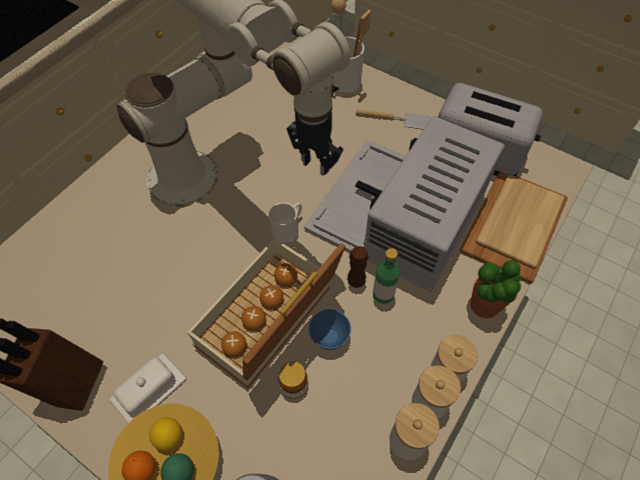

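The lid is resting open, and four rolls sit in a row in the box at about (360, 380, 404, 430; 254) in the top view. Next I'll draw out the pan.

```bash
python3 -m pendant '[0.6,0,0.15,0,0,0,0.23, 0.6,0,0.3,-0.1,0,0,0.46, 0.6,0,0.45,-0.2,0,0,0.69, 0.6,0,0.6,-0.3,0,0,0.92, 0.6,0,0.6,-0.3,0,0,1]'
python3 -m pendant '[0.6,0,0.1,-0.1,0,0,0.23, 0.6,0,0.2,-0.2,0,0,0.46, 0.6,0,0.248,-0.4,0,0,0.69, 0.6,0,0.248,-0.5,0,0,0.92, 0.6,0,0.248,-0.6,0,0,1.11]'
python3 -m pendant '[0.6,0,0,0,0,0,0, 0.6,0,0,0,0,0,0]'
```

```text
time: 6.7
tcp_pos: [530.3, 178.1, 326.4]
tcp_rot: [[-0.685, 0.728, -0.007], [0.728, 0.685, -0.0], [0.004, -0.005, -1.0]]
ft_force: [-1.3, -0.8, 0.4]
gripper_width: 0.6
gripper_force: 0.0
time: 6.95
tcp_pos: [532.5, 175.4, 330.6]
tcp_rot: [[-0.679, 0.734, 0.001], [0.734, 0.679, -0.0], [-0.001, 0.001, -1.0]]
ft_force: [-0.5, -0.6, 0.0]
gripper_width: 0.597
gripper_force: 0.0out of range: row 5 has 1.11, outside -1 to 1
```

```bash
python3 -m pendant '[0.6,0,0.1,-0.1,0,0,0.23, 0.6,0,0.2,-0.2,0,0,0.46, 0.6,0,0.258,-0.4,0,0,0.69, 0.6,0,0.258,-0.5,0,0,0.92, 0.6,0,0.258,-0.6,0,0,1]'
python3 -m pendant '[0.6,0,0,0,0,0,0.11, 0.6,0,0,0,0,0,0.11, 0.6,0,0,0,0,0,0.11]'
python3 -c "
from h import *
cap('scene','s2.png')
im=cv2.imread('pics/s2.png'); cv2.imwrite('pics/s2c.png',cv2.resize(im[90:290,250:510],None,fx=2.9,fy=2.9,interpolation=cv2.INTER_CUBIC))
g=np.array([532,253.]);x=np.array([.9987,.051]);y=np.array([-.051,.9987])
for s in(-11,11):
  for l in(-35,40):
    q=g+x*l+y*s; print(pix('scene',[*q,57]), (pix('scene',[*q,57])-[250,90])*2.9)
print(env.observe()['joint_positions'])"
```

```text
time: 7.58
tcp_pos: [532.4, 253.1, 149.3]
tcp_rot: [[-0.999, 0.036, 0.0], [0.036, 0.999, 0.0], [-0.0, 0.0, -1.0]]
ft_force: [-0.0, -0.5, 0.6]
gripper_width: 0.6
gripper_force: 0.0
time: 7.95
tcp_pos: [532.9, 253.3, 151.1]
tcp_rot: [[-0.999, -0.047, 0.002], [-0.047, 0.999, 0.0], [-0.002, 0.0, -1.0]]
ft_force: [0.6, -0.3, -0.5]
gripper_width: 0.599
gripper_force: 0.0
[[353.3 184.6]] [[299.57 274.34]]
[[375.1 194.8]] [[362.79 303.92]]
[[356.9 179.6]] [[310.01 259.84]]
[[378.5 189.7]] [[372.65 289.13]]
[ 2.39329199e-01  2.91555853e-01  1.65093849e+00  4.94598050e-05
  1.19734396e+00 -1.37884696e+00]
```

View pics/s2c.png

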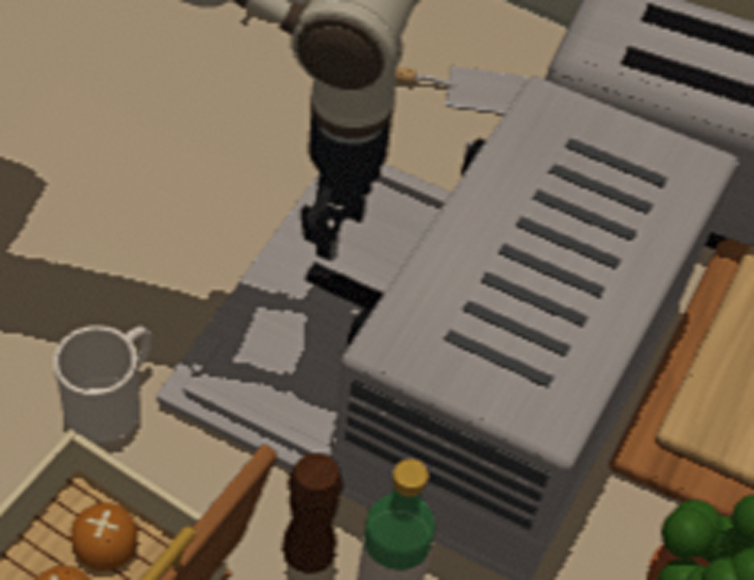

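The handle end is at crop (310,272), which matches the prediction. I'll descend, grip, and pull.

```bash
python3 -m pendant '[0.6,0,0,-0.15,0,0,0, 0.6,0,0,-0.27,0,0,0, 0.6,0,0,-0.325,0,0,0, 0.6,0,0,-0.325,0,0,0]'
python3 -m pendant '[0,0,0,0,0,0,0, 0,0,0,0,0,0,0, 0,0,0,0,0,0,0, 0,0,0,0,0,0,0]' 50
python3 -m pendant '[0,-0.08,-0.004,0,0,0,0, 0,-0.18,-0.009,0,0,0,0, 0,-0.28,-0.014,0,0,0,0, 0,-0.38,-0.019,0,0,0,0, 0,-0.38,-0.019,0,0,0,0]'
```

```text
time: 8.5
tcp_pos: [531.6, 253.4, 52.1]
tcp_rot: [[-0.999, -0.049, -0.001], [-0.049, 0.999, -0.0], [0.001, -0.0, -1.0]]
ft_force: [0.0, -0.2, 0.6]
gripper_width: 0.602
gripper_force: 0.0
time: 9.0
tcp_pos: [533.5, 254.5, 54.7]
tcp_rot: [[-0.999, -0.05, 0.004], [-0.05, 0.999, 0.001], [-0.004, 0.001, -1.0]]
ft_force: [-0.6, 2.4, 5.0]
gripper_width: 0.248
gripper_force: 49.1
time: 9.62
tcp_pos: [416.3, 248.1, 53.8]
tcp_rot: [[-0.999, -0.05, -0.002], [-0.05, 0.999, -0.0], [0.002, 0.0, -1.0]]
ft_force: [-12.4, -0.1, 14.8]
gripper_width: 0.248
gripper_force: 51.1
```

```bash
python3 -m pendant '[0,-0.04,-0.002,0,0,0,0, 0,-0.08,-0.004,0,0,0,0, 0,-0.115,-0.006,0,0,0,0, 0,-0.115,-0.006,0,0,0,0]'
python3 -m pendant '[0.6,0,0,0,0,0,0, 0.6,0,0,0,0,0,0, 0.6,0,0,0,0,0,0, 0.6,0,0,0.15,0,0,0, 0.6,0,0,0.3,0,0,0]'
python3 -m pendant '[1,0,0,0.2,0,0,0, 1,0,0,0.4,0,0,0, 1,-0.2,0,0.6,0,0,0, 1,-0.4,0,0.6,0,0,0, 1,-0.4,0,0.6,0,0,0]'
python3 -c "
from h import *
im=cap('top','t3.png')
cv2.imwrite('pics/c3.png',cv2.resize(im[190:310,180:460,::-1],None,fx=2.85,fy=2.85,interpolation=cv2.INTER_CUBIC))"
```

```text
time: 10.12
tcp_pos: [385.3, 246.6, 54.2]
tcp_rot: [[-0.999, -0.049, 0.004], [-0.049, 0.999, 0.001], [-0.004, 0.001, -1.0]]
ft_force: [0.3, -1.3, 7.7]
gripper_width: 0.244
gripper_force: 50.2
time: 10.75
tcp_pos: [382.7, 245.8, 142.9]
tcp_rot: [[-0.999, -0.049, -0.002], [-0.049, 0.999, -0.001], [0.003, -0.001, -1.0]]
ft_force: [1.5, 1.1, -0.4]
gripper_width: 0.604
gripper_force: 0.0
time: 11.38
tcp_pos: [261.8, 246.3, 323.8]
tcp_rot: [[-0.999, -0.051, 0.003], [-0.051, 0.999, 0.001], [-0.003, 0.001, -1.0]]
ft_force: [-0.0, 0.7, -0.3]
gripper_width: 1.001
gripper_force: 0.0
```

View pics/c3.png

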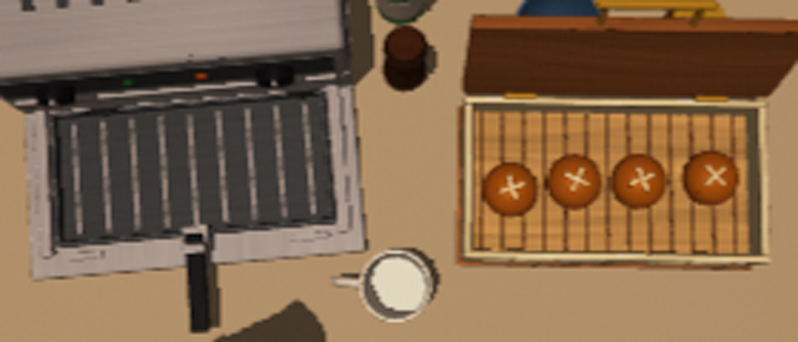

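The pan is fully out, with its corners at crop (60,247), (338,222), (327,93) and (50,115). The rolls are at about (511,188), (575,181), (638,180) and (711,177).

```bash
cat >> h.py <<'E'
def rolls(im,x0,x1,y0,y1,zr):
    hsv=cv2.cvtColor(im,cv2.COLOR_RGB2HSV); m=cv2.inRange(hsv,(4,165,70),(14,255,255)); o=np.zeros_like(m); o[y0:y1,x0:x1]=m[y0:y1,x0:x1]
    o=cv2.morphologyEx(o,cv2.MORPH_CLOSE,np.ones((3,3))); o=cv2.morphologyEx(o,cv2.MORPH_OPEN,np.ones((5,5)))
    out=[]
    for k in cv2.findContours(o,0,2)[0]:
        if cv2.contourArea(k)>80:
            (u,v),r=cv2.minEnclosingCircle(k); out.append((round(u,1),round(v,1),round(r,1),onz('top',u,v,zr)))
    return out
E
python3 - <<'E'
from h import *
im=cv2.imread('pics/t3.png')[:,:,::-1].copy()
for r in rolls(im,345,450,225,285,60): print(r)
f=lambda u,v,z:onz('top',180+u/2.85,190+v/2.85,z)
for u,v in [(512,188),(576,180),(641,180),(714,176)]: print('x',f(u,v,77), f(u-1,v+1,60))
for u,v in [(60,247),(338,222),(327,93),(50,115)]: print('pan',f(u,v,40))
print('hend',f(200,331,57))
E
```

```text
(381.5, 256.0, 34.2, array([ 504.1, -195.2,   60. ]))
(429.5, 251.5, 11.3, array([ 515. , -355.7,   60. ]))
x [ 504.4 -120.8   77. ] [ 505.  -121.3   60. ]
x [ 511.7 -195.1   77. ] [ 512.5 -196.4   60. ]
x [ 509.8 -270.2   77. ] [ 510.5 -272.3   60. ]
x [ 512.2 -354.6   77. ] [ 513.  -357.8   60. ]
pan [452.1 411.3  40. ]
pan [473.2  82.6  40. ]
pan [628.4  92.7  40. ]
pan [610.5 425.3  40. ]
hend [350.  243.7  57. ]
```

```bash
python3 -m pendant '[1,0.1,-0.1,0,0,0,-0.2, 1,0.2,-0.2,0,0,0,-0.4, 1,0.3,-0.3,0,0,0,-0.6, 1,0.4,-0.4,0,0,0,-0.8, 1,0.46,-0.49,0,0,0,-1]'
python3 -m pendant '[1,0.1,-0.15,0,0,0,-0.2, 1,0.2,-0.3,0,0,0,-0.4, 1,0.3,-0.45,-0.1,0,0,-0.6, 1,0.35,-0.6,-0.2,0,0,-0.8, 1,0.35,-0.734,-0.3,0,0,-1]'
python3 -m pendant '[1,0,0,0,0,0,-0.06, 1,0,0,0,0,0,-0.06, 1,0,0,0,0,0,-0.06]'
```

```text
time: 12.05
tcp_pos: [403.0, 97.2, 321.2]
tcp_rot: [[-0.737, 0.676, -0.002], [0.676, 0.737, -0.0], [0.002, -0.002, -1.0]]
ft_force: [0.8, -0.5, 0.2]
gripper_width: 1.003
gripper_force: 0.0
time: 12.68
tcp_pos: [507.0, -123.6, 229.8]
tcp_rot: [[-0.043, 0.999, -0.002], [0.999, 0.043, 0.001], [0.001, -0.002, -1.0]]
ft_force: [0.5, -0.1, -0.4]
gripper_width: 1.0
gripper_force: 0.0
time: 13.05
tcp_pos: [506.8, -121.2, 232.3]
tcp_rot: [[-0.003, 1.0, -0.0], [1.0, 0.003, 0.0], [0.0, -0.0, -1.0]]
ft_force: [0.0, -0.1, -0.1]
gripper_width: 1.0
gripper_force: 0.0
```

```bash
python3 -m pendant '[1,-0.005,0,-0.18,0,0,0, 1,-0.005,0,-0.36,0,0,0, 1,-0.005,0,-0.5,0,0,0, 1,-0.005,0,-0.575,0,0,0, 1,-0.005,0,-0.575,0,0,0]'
python3 -m pendant '[0.5,0,0,0,0,0,0, 0.5,0,0,0,0,0,0, 0.5,0,0,0,0,0,0, 0.5,0,0,0,0,0,0]' 40
python3 -m pendant '[0.5,0,0,0.1,0,0,0, 0.5,0,0,0.25,0,0,0, 0.5,0,0,0.4,0,0,0, 0.5,0,0,0.575,0,0,0, 0.5,0,0,0.575,0,0,0]'
```

```text
time: 13.68
tcp_pos: [505.0, -120.6, 59.3]
tcp_rot: [[-0.004, 1.0, -0.001], [1.0, 0.004, 0.0], [0.0, -0.001, -1.0]]
ft_force: [-0.3, 0.5, -0.8]
gripper_width: 0.999
gripper_force: 0.0
time: 14.18
tcp_pos: [505.9, -121.4, 61.4]
tcp_rot: [[-0.002, 1.0, 0.002], [1.0, 0.002, -0.001], [-0.001, 0.002, -1.0]]
ft_force: [0.4, 0.4, 6.3]
gripper_width: 0.736
gripper_force: 44.3
time: 14.8
tcp_pos: [507.4, -122.3, 237.7]
tcp_rot: [[-0.002, 1.0, 0.009], [1.0, 0.002, -0.005], [-0.005, 0.009, -1.0]]
ft_force: [-0.1, 0.2, -0.5]
gripper_width: 0.733
gripper_force: 44.2
```

```bash
python3 -m pendant '[0.5,0.01,0.17,0,0,0,0, 0.5,0.02,0.34,0,0,0,0, 0.5,0.03,0.51,0,0,0,0, 0.5,0.04,0.68,0,0,0,0, 0.5,0.04,0.815,0,0,0,0]'
python3 -m pendant '[0.5,0.01,0.17,0,0,0,0, 0.5,0.02,0.34,0,0,0,0, 0.5,0.03,0.51,0,0,0,0, 0.5,0.04,0.68,0,0,0,0, 0.5,0.04,0.815,0,0,0,0]'
python3 -m pendant '[0.5,0,0,-0.18,0,0,0, 0.5,0,0,-0.36,0,0,0, 0.5,0,0,-0.52,0,0,0, 0.5,0,0,-0.6,0,0,0, 0.5,0,0,-0.6,0,0,0]'
```

```text
time: 15.42
tcp_pos: [516.0, 125.3, 231.0]
tcp_rot: [[-0.003, 1.0, -0.002], [1.0, 0.003, 0.0], [0.0, -0.002, -1.0]]
ft_force: [-0.0, -0.3, -0.3]
gripper_width: 0.734
gripper_force: 44.2
time: 16.05
tcp_pos: [528.1, 369.5, 230.7]
tcp_rot: [[-0.003, 1.0, -0.002], [1.0, 0.003, -0.001], [-0.001, -0.002, -1.0]]
ft_force: [0.4, -0.5, -0.8]
gripper_width: 0.737
gripper_force: 44.2
time: 16.68
tcp_pos: [526.9, 367.1, 49.5]
tcp_rot: [[-0.002, 1.0, -0.005], [1.0, 0.002, -0.002], [-0.002, -0.005, -1.0]]
ft_force: [0.4, 0.2, -0.4]
gripper_width: 0.733
gripper_force: 50.1
```

```bash
python3 -m pendant '[1,0,0,0,0,0,0, 1,0,0,0,0,0,0, 1,0,0,0.15,0,0,0, 1,0,0,0.35,0,0,0, 1,0,0,0.6,0,0,0]'
python3 -m pendant '[1,-0.01,-0.2,0,0,0,0, 1,-0.02,-0.4,0,0,0,0, 1,-0.02,-0.6,0,0,0,0, 1,-0.028,-0.8,0,0,0,0, 1,-0.028,-0.94,0,0,0,0]'
python3 -m pendant '[1,-0.01,-0.2,0,0,0,0, 1,-0.02,-0.4,0,0,0,0, 1,-0.02,-0.6,0,0,0,0, 1,-0.025,-0.8,0,0,0,0, 1,-0.025,-0.94,0,0,0,0]'
python3 -m pendant '[1,0,0,-0.18,0,0,0, 1,0,0,-0.36,0,0,0, 1,0,0,-0.5,0,0,0, 1,0,0,-0.573,0,0,0, 1,0,0,-0.573,0,0,0]'
```

```text
time: 17.3
tcp_pos: [528.7, 367.7, 221.8]
tcp_rot: [[-0.002, 1.0, -0.0], [1.0, 0.002, -0.0], [-0.0, -0.0, -1.0]]
ft_force: [0.8, 0.2, 1.1]
gripper_width: 0.995
gripper_force: 0.0
time: 17.92
tcp_pos: [520.4, 83.6, 220.6]
tcp_rot: [[-0.001, 1.0, 0.001], [1.0, 0.001, -0.0], [-0.0, 0.001, -1.0]]
ft_force: [0.0, 0.2, 0.7]
gripper_width: 1.0
gripper_force: 0.0
time: 18.55
tcp_pos: [512.8, -198.8, 220.7]
tcp_rot: [[-0.0, 1.0, 0.001], [1.0, 0.0, -0.001], [-0.001, 0.001, -1.0]]
ft_force: [0.0, 0.6, -0.1]
gripper_width: 0.998
gripper_force: 0.0
time: 19.18
tcp_pos: [512.4, -195.7, 47.2]
tcp_rot: [[-0.002, 1.0, -0.002], [1.0, 0.002, 0.001], [0.001, -0.002, -1.0]]
ft_force: [-0.8, 0.3, 0.9]
gripper_width: 0.997
gripper_force: 0.0
```

```bash
python3 -m pendant '[1,0,0,0.04,0,0,0, 1,0,0,0.04,0,0,0]'
python3 -m pendant '[0.5,0,0,0,0,0,0, 0.5,0,0,0,0,0,0, 0.5,0,0,0,0,0,0, 0.5,0,0,0,0,0,0]' 40
python3 -m pendant '[0.5,0,0,0.1,0,0,0, 0.5,0,0,0.25,0,0,0, 0.5,0,0,0.4,0,0,0, 0.5,0,0,0.575,0,0,0, 0.5,0,0,0.575,0,0,0]'
python3 -c "
from h import *
im=cap('top','t4.png')
for r in rolls(im,190,310,200,285,49): print(r)"
```

```text
time: 19.42
tcp_pos: [514.9, -197.2, 63.2]
tcp_rot: [[-0.002, 1.0, 0.004], [1.0, 0.002, -0.003], [-0.003, 0.004, -1.0]]
ft_force: [-0.7, -0.5, 0.2]
gripper_width: 0.998
gripper_force: 0.0
time: 19.92
tcp_pos: [513.7, -196.4, 61.4]
tcp_rot: [[-0.002, 1.0, 0.001], [1.0, 0.002, -0.001], [-0.001, 0.001, -1.0]]
ft_force: [-1.3, 1.0, 6.0]
gripper_width: 0.731
gripper_force: 43.0
time: 20.55
tcp_pos: [515.4, -197.6, 238.0]
tcp_rot: [[-0.002, 1.0, 0.008], [1.0, 0.002, -0.006], [-0.006, 0.008, -1.0]]
ft_force: [0.8, -0.9, -0.5]
gripper_width: 0.73
gripper_force: 44.4
(213.7, 254.2, 9.2, array([526.2, 367.4,  49. ]))
```

```bash
python3 -m pendant '[0.5,0.01,0.17,0,0,0,0, 0.5,0.02,0.34,0,0,0,0, 0.5,0.03,0.51,0,0,0,0, 0.5,0.033,0.68,0,0,0,0, 0.5,0.033,0.813,0,0,0,0]'
python3 -m pendant '[0.5,0.01,0.17,0,0,0,0, 0.5,0.02,0.34,0,0,0,0, 0.5,0.03,0.51,0,0,0,0, 0.5,0.033,0.68,0,0,0,0, 0.5,0.033,0.813,0,0,0,0]'
python3 -m pendant '[0.5,0,0,-0.18,0,0,0, 0.5,0,0,-0.36,0,0,0, 0.5,0,0,-0.52,0,0,0, 0.5,0,0,-0.6,0,0,0, 0.5,0,0,-0.6,0,0,0]'
python3 -c "
from h import *
im=cap('top','t4b.png')
for r in rolls(im,190,310,200,285,49): print(r)"
```

```text
time: 21.22
tcp_pos: [521.5, 49.9, 230.4]
tcp_rot: [[-0.003, 1.0, -0.004], [1.0, 0.003, 0.001], [0.001, -0.004, -1.0]]
ft_force: [0.5, -0.3, -0.7]
gripper_width: 0.736
gripper_force: 44.4
time: 21.85
tcp_pos: [531.4, 293.3, 230.1]
tcp_rot: [[-0.003, 1.0, -0.004], [1.0, 0.003, -0.001], [-0.001, -0.004, -1.0]]
ft_force: [-0.2, -0.7, -0.3]
gripper_width: 0.734
gripper_force: 44.4
time: 22.48
tcp_pos: [530.2, 290.9, 49.0]
tcp_rot: [[-0.002, 1.0, -0.006], [1.0, 0.002, -0.002], [-0.002, -0.006, -1.0]]
ft_force: [-0.0, -1.1, -1.4]
gripper_width: 0.729
gripper_force: 51.2
```

```bash
python3 -m pendant '[1,0,0,0,0,0,0, 1,0,0,0,0,0,0, 1,0,0,0.2,0,0,0, 1,0,0,0.4,0,0,0, 1,0,0,0.6,0,0,0]'
python3 -m pendant '[1,-0.01,-0.2,0,0,0,0, 1,-0.02,-0.4,0,0,0,0, 1,-0.03,-0.6,0,0,0,0, 1,-0.037,-0.8,0,0,0,0, 1,-0.037,-0.94,0,0,0,0]'
python3 -m pendant '[1,-0.01,-0.2,0,0,0,0, 1,-0.02,-0.4,0,0,0,0, 1,-0.03,-0.6,0,0,0,0, 1,-0.037,-0.8,0,0,0,0, 1,-0.037,-0.94,0,0,0,0]'
python3 -m pendant '[1,0,0,-0.18,0,0,0, 1,0,0,-0.36,0,0,0, 1,0,0,-0.5,0,0,0, 1,0,0,-0.573,0,0,0, 1,0,0,-0.573,0,0,0]'
python3 -c "
from h import *
im=cap('top','t5.png')
for r in rolls(im,190,310,200,285,49): print(r)"
```

```text
time: 23.15
tcp_pos: [532.7, 291.6, 234.9]
tcp_rot: [[-0.002, 1.0, 0.001], [1.0, 0.002, 0.0], [0.0, 0.001, -1.0]]
ft_force: [-0.1, -0.1, -1.1]
gripper_width: 0.996
gripper_force: 0.0
time: 23.78
tcp_pos: [521.5, 7.3, 233.1]
tcp_rot: [[-0.001, 1.0, 0.001], [1.0, 0.001, -0.0], [-0.0, 0.001, -1.0]]
ft_force: [1.0, -0.0, -0.0]
gripper_width: 1.003
gripper_force: 0.0
time: 24.4
tcp_pos: [510.2, -275.0, 233.1]
tcp_rot: [[-0.0, 1.0, 0.001], [1.0, 0.0, -0.001], [-0.001, 0.001, -1.0]]
ft_force: [0.1, 0.4, 0.6]
gripper_width: 0.998
gripper_force: 0.0
time: 25.02
tcp_pos: [509.4, -271.3, 59.0]
tcp_rot: [[-0.002, 1.0, -0.003], [1.0, 0.002, 0.003], [0.003, -0.003, -1.0]]
ft_force: [-0.5, 0.3, 0.8]
gripper_width: 1.002
gripper_force: 0.0
(213.7, 254.2, 9.2, array([526.2, 367.4,  49. ]))
(236.4, 252.5, 9.2, array([529.8, 290.7,  49. ]))
```

```bash
python3 -m pendant '[0.5,0,0,0,0,0,0, 0.5,0,0,0,0,0,0, 0.5,0,0,0,0,0,0, 0.5,0,0,0,0,0,0]' 40
python3 -m pendant '[0.5,0,0,0.1,0,0,0, 0.5,0,0,0.25,0,0,0, 0.5,0,0,0.4,0,0,0, 0.5,0,0,0.575,0,0,0, 0.5,0,0,0.575,0,0,0]'
python3 -m pendant '[0.5,0.01,0.17,0,0,0,0, 0.5,0.02,0.34,0,0,0,0, 0.5,0.03,0.51,0,0,0,0, 0.5,0.045,0.68,0,0,0,0, 0.5,0.045,0.813,0,0,0,0]'
python3 -m pendant '[0.5,0.01,0.17,0,0,0,0, 0.5,0.02,0.34,0,0,0,0, 0.5,0.03,0.51,0,0,0,0, 0.5,0.045,0.68,0,0,0,0, 0.5,0.045,0.813,0,0,0,0]'
python3 -m pendant '[0.5,0,0,-0.18,0,0,0, 0.5,0,0,-0.36,0,0,0, 0.5,0,0,-0.52,0,0,0, 0.5,0,0,-0.6,0,0,0, 0.5,0,0,-0.6,0,0,0]'
```

```text
time: 25.58
tcp_pos: [512.1, -273.4, 63.2]
tcp_rot: [[-0.002, 1.0, 0.003], [1.0, 0.002, -0.003], [-0.003, 0.003, -1.0]]
ft_force: [-0.8, 0.6, 6.5]
gripper_width: 0.731
gripper_force: 44.3
time: 26.2
tcp_pos: [513.1, -274.2, 239.8]
tcp_rot: [[-0.002, 1.0, 0.009], [1.0, 0.002, -0.008], [-0.008, 0.009, -1.0]]
ft_force: [0.3, -0.6, -1.5]
gripper_width: 0.731
gripper_force: 44.1
time: 26.82
tcp_pos: [523.6, -26.3, 232.4]
tcp_rot: [[-0.003, 1.0, -0.001], [1.0, 0.003, 0.001], [0.001, -0.001, -1.0]]
ft_force: [-0.2, 0.2, -0.3]
gripper_width: 0.728
gripper_force: 44.1
time: 27.45
tcp_pos: [537.1, 217.4, 232.3]
tcp_rot: [[-0.003, 1.0, -0.001], [1.0, 0.003, -0.0], [-0.0, -0.001, -1.0]]
ft_force: [0.6, -0.0, -1.2]
gripper_width: 0.729
gripper_force: 44.1
time: 28.08
tcp_pos: [535.9, 215.3, 51.0]
tcp_rot: [[-0.002, 1.0, -0.004], [1.0, 0.002, -0.001], [-0.001, -0.004, -1.0]]
ft_force: [0.3, 0.6, -0.2]
gripper_width: 0.728
gripper_force: 50.6
```

```bash
python3 -m pendant '[1,0,0,0,0,0,0, 1,0,0,0,0,0,0, 1,0,0,0.2,0,0,0, 1,0,0,0.4,0,0,0, 1,0,0,0.6,0,0,0]'
python3 -m pendant '[1,-0.01,-0.2,0,0,0,0, 1,-0.02,-0.4,0,0,0,0, 1,-0.03,-0.6,0,0,0,0, 1,-0.04,-0.8,0,0,0,0, 1,-0.04,-0.953,0,0,0,0]'
python3 -m pendant '[1,-0.01,-0.2,0,0,0,0, 1,-0.02,-0.4,0,0,0,0, 1,-0.03,-0.6,0,0,0,0, 1,-0.04,-0.8,0,0,0,0, 1,-0.04,-0.953,0,0,0,0]'
python3 -m pendant '[1,0,0,-0.18,0,0,0, 1,0,0,-0.36,0,0,0, 1,0,0,-0.5,0,0,0, 1,0,0,-0.578,0,0,0, 1,0,0,-0.578,0,0,0]'
python3 -m pendant '[0.5,0,0,0,0,0,0, 0.5,0,0,0,0,0,0, 0.5,0,0,0,0,0,0, 0.5,0,0,0,0,0,0]' 40
python3 -m pendant '[0.5,0,0,0.1,0,0,0, 0.5,0,0,0.25,0,0,0, 0.5,0,0,0.4,0,0,0, 0.5,0,0,0.575,0,0,0, 0.5,0,0,0.575,0,0,0]'
python3 -c "
from h import *
im=cap('top','t6.png')
for r in rolls(im,190,310,200,285,49): print(r)"
```

```text
time: 28.7
tcp_pos: [537.6, 215.4, 235.7]
tcp_rot: [[-0.002, 1.0, 0.001], [1.0, 0.002, 0.0], [0.0, 0.001, -1.0]]
ft_force: [1.5, -0.1, -0.4]
gripper_width: 0.999
gripper_force: 0.0
time: 29.32
tcp_pos: [525.4, -72.8, 233.9]
tcp_rot: [[-0.001, 1.0, 0.001], [1.0, 0.001, -0.001], [-0.001, 0.001, -1.0]]
ft_force: [1.0, -0.4, 0.8]
gripper_width: 0.999
gripper_force: 0.0
time: 29.95
tcp_pos: [513.2, -358.9, 233.8]
tcp_rot: [[-0.001, 1.0, 0.001], [1.0, 0.001, -0.001], [-0.001, 0.001, -1.0]]
ft_force: [1.4, 0.8, 0.1]
gripper_width: 1.0
gripper_force: 0.0
time: 30.58
tcp_pos: [512.5, -355.1, 57.9]
tcp_rot: [[-0.002, 1.0, -0.003], [1.0, 0.002, 0.003], [0.003, -0.003, -1.0]]
ft_force: [-0.1, 0.1, 0.5]
gripper_width: 0.999
gripper_force: 0.0
time: 31.08
tcp_pos: [515.0, -357.6, 62.4]
tcp_rot: [[-0.002, 1.0, 0.003], [1.0, 0.002, -0.003], [-0.003, 0.003, -1.0]]
ft_force: [-0.5, 0.4, 6.8]
gripper_width: 0.734
gripper_force: 44.5
time: 31.7
tcp_pos: [515.9, -358.4, 239.1]
tcp_rot: [[-0.002, 1.0, 0.008], [1.0, 0.002, -0.008], [-0.008, 0.008, -1.0]]
ft_force: [0.3, -0.5, -0.3]
gripper_width: 0.732
gripper_force: 44.2
(213.7, 254.2, 9.2, array([526.2, 367.4,  49. ]))
(236.4, 252.5, 9.2, array([529.8, 290.7,  49. ]))
(258.1, 250.4, 9.3, array([534.9, 217.6,  49. ]))
```

```bash
python3 -m pendant '[0.5,0.01,0.17,0,0,0,0, 0.5,0.02,0.34,0,0,0,0, 0.5,0.03,0.51,0,0,0,0, 0.5,0.046,0.68,0,0,0,0, 0.5,0.046,0.826,0,0,0,0]'
python3 -m pendant '[0.5,0.01,0.17,0,0,0,0, 0.5,0.02,0.34,0,0,0,0, 0.5,0.03,0.51,0,0,0,0, 0.5,0.046,0.68,0,0,0,0, 0.5,0.046,0.826,0,0,0,0]'
python3 -m pendant '[0.5,0,0,-0.18,0,0,0, 0.5,0,0,-0.36,0,0,0, 0.5,0,0,-0.52,0,0,0, 0.5,0,0,-0.6,0,0,0, 0.5,0,0,-0.6,0,0,0]'
python3 -m pendant '[1,0,0,0,0,0,0, 1,0,0,0,0,0,0, 1,0,0,0.2,0,0,0, 1,0,0,0.4,0,0,0, 1,0,0,0.6,0,0,0]'
python3 -m pendant '[0.6,-0.2,0,0,0,0,0.23, 0.6,-0.4,0,0,0,0,0.46, 0.6,-0.6,0,0,0,0,0.69, 0.6,-0.8,0,0,0,0,0.92, 0.6,-0.8,0,0,0,0,1]'
python3 -c "
from h import *
im=cap('top','t7.png')
for r in rolls(im,190,310,200,285,49): print(r)
cv2.imwrite('pics/c7.png',cv2.resize(im[190:310,180:460,::-1],None,fx=2.85,fy=2.85,interpolation=cv2.INTER_CUBIC))"
```

```text
time: 32.38
tcp_pos: [526.5, -106.2, 230.4]
tcp_rot: [[-0.003, 1.0, -0.003], [1.0, 0.003, 0.002], [0.002, -0.003, -1.0]]
ft_force: [0.1, -1.2, -0.7]
gripper_width: 0.733
gripper_force: 44.1
time: 33.0
tcp_pos: [540.2, 141.1, 230.4]
tcp_rot: [[-0.003, 1.0, -0.003], [1.0, 0.003, -0.0], [-0.0, -0.003, -1.0]]
ft_force: [0.8, 0.0, -1.8]
gripper_width: 0.728
gripper_force: 44.1
time: 33.62
tcp_pos: [538.6, 139.2, 49.2]
tcp_rot: [[-0.002, 1.0, -0.006], [1.0, 0.002, -0.0], [-0.0, -0.006, -1.0]]
ft_force: [0.3, -0.1, -0.4]
gripper_width: 0.732
gripper_force: 52.2
time: 34.25
tcp_pos: [541.1, 139.3, 234.7]
tcp_rot: [[-0.002, 1.0, 0.001], [1.0, 0.002, 0.0], [0.0, 0.001, -1.0]]
ft_force: [0.8, 0.3, 0.4]
gripper_width: 1.001
gripper_force: 0.0
time: 34.88
tcp_pos: [298.1, 139.5, 232.0]
tcp_rot: [[-0.712, 0.702, 0.003], [0.703, 0.712, 0.0], [-0.002, 0.002, -1.0]]
ft_force: [0.3, -0.1, 0.4]
gripper_width: 0.601
gripper_force: 0.0
(213.5, 254.2, 9.1, array([526. , 367.9,  49. ]))
(236.1, 252.3, 9.2, array([530.4, 291.8,  49. ]))
(258.1, 250.4, 9.3, array([534.9, 217.6,  49. ]))
(280.8, 249.0, 9.3, array([537.7, 140.8,  49. ]))
```

View pics/c7.png

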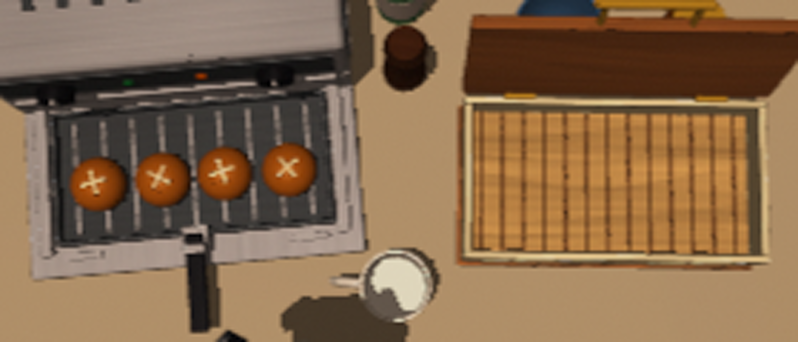

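All four rolls lie flat in the pan at about crop (98,183), (162,180), (224,173) and (289,168), and the pan hasn't moved. I'll go back to the handle.

```bash
python3 -m pendant '[0.6,0.1,0.1,0,0,0,0.23, 0.6,0.2,0.2,0,0,0,0.46, 0.6,0.276,0.355,0,0,0,0.69, 0.6,0.276,0.355,-0.1,0,0,0.92, 0.6,0.276,0.355,-0.2,0,0,1]'
python3 -m pendant '[0.6,0,0,-0.1,0,0,0.07, 0.6,0,0,-0.2,0,0,0.07, 0.6,0,0,-0.3,0,0,0.07, 0.6,0,0,-0.398,0,0,0.07, 0.6,0,0,-0.398,0,0,0.07]'
python3 -m pendant '[0,0,0,0,0,0,0, 0,0,0,0,0,0,0, 0,0,0,0,0,0,0, 0,0,0,0,0,0,0]' 60
```

```text
time: 35.55
tcp_pos: [385.0, 246.5, 171.7]
tcp_rot: [[-1.0, -0.005, 0.001], [-0.005, 1.0, 0.0], [-0.001, 0.0, -1.0]]
ft_force: [1.1, -0.2, 0.0]
gripper_width: 0.602
gripper_force: 0.0
time: 36.17
tcp_pos: [382.5, 245.2, 51.0]
tcp_rot: [[-0.998, -0.056, -0.005], [-0.056, 0.998, -0.002], [0.005, -0.001, -1.0]]
ft_force: [-0.8, -0.2, 0.5]
gripper_width: 0.602
gripper_force: 0.0
time: 36.67
tcp_pos: [385.5, 246.3, 54.7]
tcp_rot: [[-0.998, -0.058, 0.003], [-0.058, 0.998, 0.001], [-0.003, 0.001, -1.0]]
ft_force: [-2.0, -0.4, 7.3]
gripper_width: 0.25
gripper_force: 59.7
```

```bash
python3 -m pendant '[0,0.03,0.002,0,0,0,0, 0,0.09,0.005,0,0,0,0, 0,0.16,0.008,0,0,0,0, 0,0.23,0.012,0,0,0,0, 0,0.29,0.015,0,0,0,0]'
python3 -m pendant '[0,0.06,0.003,0,0,0,0, 0,0.12,0.006,0,0,0,0, 0,0.18,0.009,0,0,0,0, 0,0.23,0.012,0,0,0,0, 0,0.25,0.013,0,0,0,0]'
python3 -m pendant '[0,0.02,0.001,0,0,0,0, 0,0.04,0.002,0,0,0,0, 0,0.04,0.002,0,0,0,0]'
```

```text
time: 37.3
tcp_pos: [467.9, 250.5, 53.6]
tcp_rot: [[-0.998, -0.058, -0.01], [-0.058, 0.998, -0.001], [0.01, -0.001, -1.0]]
ft_force: [-19.1, -1.0, 18.3]
gripper_width: 0.244
gripper_force: 61.4
time: 37.92
tcp_pos: [543.6, 254.5, 53.9]
tcp_rot: [[-0.998, -0.057, -0.008], [-0.057, 0.998, -0.001], [0.008, -0.0, -1.0]]
ft_force: [-16.9, -0.1, 15.3]
gripper_width: 0.246
gripper_force: 61.1
time: 38.3
tcp_pos: [555.7, 255.2, 54.1]
tcp_rot: [[-0.998, -0.058, -0.006], [-0.058, 0.998, -0.001], [0.006, -0.0, -1.0]]
ft_force: [-13.2, -0.6, 13.3]
gripper_width: 0.246
gripper_force: 60.8
```

```bash
for i in 1; do python3 -m pendant '[0,0.01,0.001,0,0,0,0, 0,0.02,0.001,0,0,0,0, 0,0.02,0.001,0,0,0,0]'; done
python3 -m pendant '[0,0.01,0.001,0,0,0,0, 0,0.01,0.001,0,0,0,0]'
python3 -m pendant '[0,0.01,0,0,0,0,0, 0,0.01,0,0,0,0,0]'
```

```text
time: 38.67
tcp_pos: [561.1, 255.6, 54.1]
tcp_rot: [[-0.998, -0.058, -0.008], [-0.058, 0.998, -0.001], [0.008, -0.0, -1.0]]
ft_force: [-15.9, -0.9, 14.2]
gripper_width: 0.244
gripper_force: 61.0
time: 38.92
tcp_pos: [564.1, 255.8, 54.1]
tcp_rot: [[-0.998, -0.058, -0.008], [-0.058, 0.998, -0.001], [0.008, -0.0, -1.0]]
ft_force: [-15.0, -1.2, 14.5]
gripper_width: 0.244
gripper_force: 61.0
time: 39.17
tcp_pos: [564.3, 255.8, 54.0]
tcp_rot: [[-0.998, -0.058, -0.015], [-0.058, 0.998, -0.002], [0.015, -0.001, -1.0]]
ft_force: [-26.0, -2.8, 23.7]
gripper_width: 0.24
gripper_force: 62.1
```

```bash
python3 -m pendant '[0.6,-0.01,0,0,0,0,0, 0.6,-0.01,0,0,0,0,0, 0.6,-0.01,0,0.1,0,0,0, 0.6,-0.05,0,0.2,0,0,0, 0.6,-0.2,0,0.3,0,0,0]'
python3 -m pendant '[0.5,-0.1,-0.05,0.15,0,0,-0.2, 0.5,-0.1,-0.1,0.35,0,0,-0.4, 0.5,-0.1,-0.2,0.55,0,0,-0.6, 0.5,-0.1,-0.3,0.75,0,0,-0.8, 0.5,-0.1,-0.4,0.9,0,0,-1]'
python3 -c "
from h import *
im=cap('top','t8.png')
cv2.imwrite('pics/c8.png',cv2.resize(im[190:310,180:460,::-1],None,fx=2.85,fy=2.85,interpolation=cv2.INTER_CUBIC))"
```

```text
time: 39.8
tcp_pos: [511.9, 255.1, 144.7]
tcp_rot: [[-0.998, -0.055, 0.003], [-0.055, 0.998, 0.001], [-0.003, 0.0, -1.0]]
ft_force: [0.1, 0.4, 0.7]
gripper_width: 0.598
gripper_force: 0.0
time: 40.42
tcp_pos: [480.2, 134.8, 414.9]
tcp_rot: [[-0.743, 0.669, 0.002], [0.669, 0.743, -0.0], [-0.002, 0.001, -1.0]]
ft_force: [1.4, 0.7, 0.3]
gripper_width: 0.496
gripper_force: 0.0
```

View pics/c8.png

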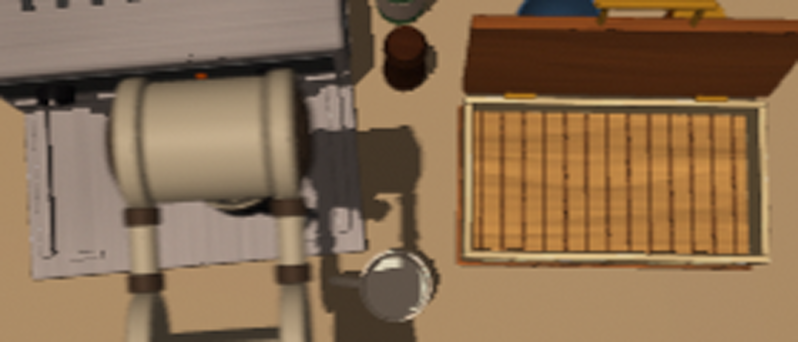

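```bash
python3 -m pendant '[0.5,0.1,-0.15,0.02,0,0,-0.2, 0.5,0.2,-0.3,0.05,0,0,-0.4, 0.5,0.3,-0.4,0.05,0,0,-0.6, 0.5,0.4,-0.5,0.05,0,0,-0.8, 0.5,0.4,-0.6,0.05,0,0,-0.98]'
python3 -c "
from h import *
im=cap('top','t9.png')
cv2.imwrite('pics/c9.png',cv2.resize(im[190:310,180:460,::-1],None,fx=2.85,fy=2.85,interpolation=cv2.INTER_CUBIC))
f=lambda u,v,z:onz('top',180+u/2.85,190+v/2.85,z)
print(f(602,3,326),f(718,9,326),env.observe()['tcp_pos'])"
```

```text
time: 41.1
tcp_pos: [601.6, -45.8, 425.9]
tcp_rot: [[-0.068, 0.998, -0.001], [0.998, 0.068, 0.0], [0.0, -0.001, -1.0]]
ft_force: [-0.3, -0.3, -0.7]
gripper_width: 0.497
gripper_force: 0.0
[ 657.8 -191.9  326. ] [ 648.7 -304.6  326. ] [600.91748043 -49.27524025 426.05449478]
```

View pics/c9.png

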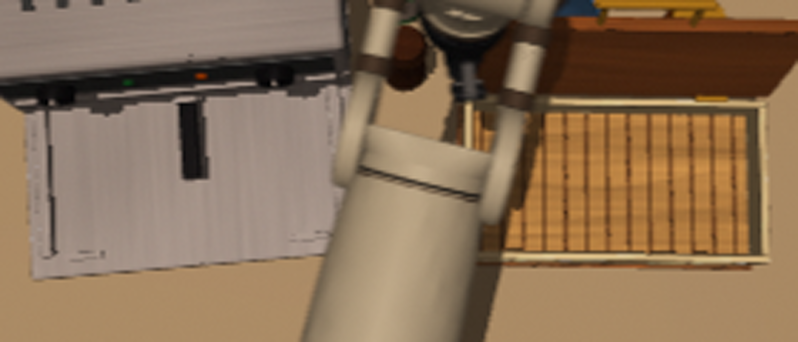

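```bash
python3 -m pendant '[0.5,0.05,-0.18,0,0,0,0, 0.5,0.1,-0.36,0,0,0,0, 0.5,0.177,-0.54,0,0,0,0, 0.5,0.177,-0.663,0,0,0,0, 0.5,0.177,-0.663,0,0,0,0]'
python3 -c "
from h import *
im=cap('scene','s9.png')
cv2.imwrite('pics/s9c.png',cv2.resize(im[160:400,170:430,::-1],None,fx=2.4,fy=2.4,interpolation=cv2.INTER_CUBIC))
print('hend',onz('top',180+195/2.85,190+180/2.85,57)); print(env.observe()['tcp_pos'])"
```

```text
time: 41.78
tcp_pos: [653.0, -246.3, 425.8]
tcp_rot: [[-0.069, 0.998, -0.001], [0.998, 0.069, 0.0], [0.0, -0.001, -1.0]]
ft_force: [1.2, 1.2, -0.2]
gripper_width: 0.501
gripper_force: 0.0
hend [525.6 248.9  57. ]
[ 653.19231663 -244.33257142  426.584184  ]
```

View pics/s9c.png

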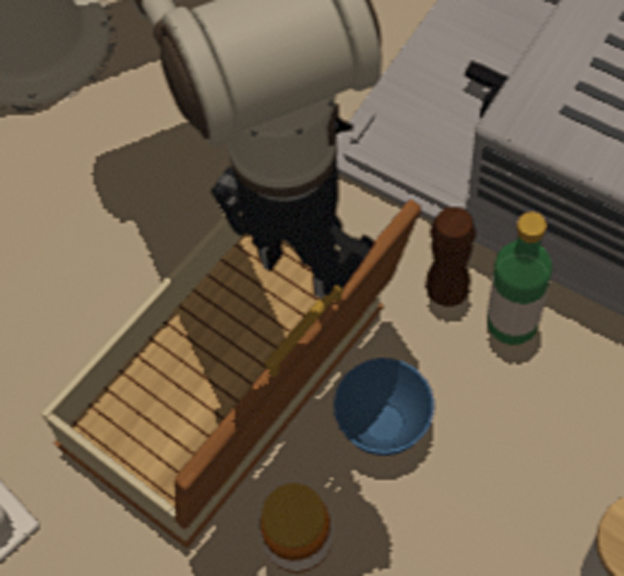

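The tool is over the bar. The handle tip is at top-crop (195,180), and the pan was stopped firmly at its home position. Next I'll grip the bar and close the lid.

```bash
python3 -m pendant '[0.5,0,0,-0.1,0,0,-0.12, 0.5,0,0,-0.2,0,0,-0.12, 0.5,0,0,-0.29,0,0,-0.12, 0.5,0,0,-0.325,0,0,-0.12, 0.5,0,0,-0.325,0,0,-0.12]'
python3 -m pendant '[0,0,0,0,0,0,0, 0,0,0,0,0,0,0, 0,0,0,0,0,0,0, 0,0,0,0,0,0,0]' 35
```

```text
time: 42.45
tcp_pos: [653.3, -242.2, 329.9]
tcp_rot: [[0.02, 1.0, -0.0], [1.0, -0.02, 0.0], [0.0, -0.0, -1.0]]
ft_force: [0.1, 0.5, 0.5]
gripper_width: 0.498
gripper_force: 0.0
time: 42.95
tcp_pos: [653.9, -243.3, 331.9]
tcp_rot: [[0.022, 1.0, 0.003], [1.0, -0.021, -0.001], [-0.001, 0.003, -1.0]]
ft_force: [1.1, 1.2, 5.3]
gripper_width: 0.113
gripper_force: 34.4
```

```bash
python3 -m pendant '[0,-0.05,0.002,0.008,0,0,0, 0,-0.101,0.004,0.013,0,0,0, 0,-0.179,0.007,0.014,0,0,0, 0,-0.257,0.01,0.007,0,0,0, 0,-0.334,0.012,-0.007,0,0,0]'
python3 -m pendant '[0,-0.075,0.003,-0.022,0,0,0, 0,-0.148,0.005,-0.052,0,0,0, 0,-0.217,0.008,-0.088,0,0,0, 0,-0.282,0.01,-0.132,0,0,0, 0,-0.343,0.013,-0.181,0,0,0]'
python3 -m pendant '[0,-0.055,0.002,-0.056,0,0,0, 0,-0.104,0.004,-0.117,0,0,0, 0,-0.147,0.005,-0.182,0,0,0, 0,-0.184,0.007,-0.251,0,0,0, 0,-0.213,0.008,-0.324,0,0,0]'
python3 -m pendant '[0,-0.022,0.001,-0.075,0,0,0, 0,-0.036,0.002,-0.152,0,0,0, 0,-0.043,0.002,-0.225,0,0,0, 0,-0.043,0.002,-0.225,0,0,0]'
```

```text
time: 43.58
tcp_pos: [552.7, -239.2, 328.3]
tcp_rot: [[0.021, 1.0, 0.002], [1.0, -0.021, 0.0], [0.0, 0.002, -1.0]]
ft_force: [0.7, 1.2, -1.3]
gripper_width: 0.112
gripper_force: 36.0
time: 44.2
tcp_pos: [449.6, -235.3, 273.2]
tcp_rot: [[0.022, 1.0, 0.001], [1.0, -0.022, 0.001], [0.001, 0.001, -1.0]]
ft_force: [1.9, -0.5, -0.8]
gripper_width: 0.11
gripper_force: 36.1
time: 44.82
tcp_pos: [385.6, -232.9, 175.6]
tcp_rot: [[0.022, 1.0, -0.0], [1.0, -0.022, 0.001], [0.001, -0.0, -1.0]]
ft_force: [4.2, -0.1, -2.2]
gripper_width: 0.115
gripper_force: 36.2
time: 45.32
tcp_pos: [373.2, -232.4, 108.1]
tcp_rot: [[0.022, 1.0, -0.0], [1.0, -0.022, 0.001], [0.001, -0.0, -1.0]]
ft_force: [2.3, 0.6, -0.8]
gripper_width: 0.111
gripper_force: 36.9
```

Closed at z≈107. I'll release, rise, move clear to a pose that hides neither thing, and check.

```bash
python3 -m pendant '[0.45,0,0,-0.004,0,0,0, 0.45,0,0,-0.004,0,0,0, 0.45,0,0,-0.004,0,0,0, 0.45,0,0,0.15,0,0,0, 0.45,0,0,0.35,0,0,0]'
python3 -m pendant '[0.45,-0.1,0,0.2,0,0,0, 0.45,-0.2,-0.1,0.35,0,0,0, 0.45,-0.2,-0.2,0.35,0,0,0, 0.45,-0.2,-0.3,0.35,0,0,0, 0.45,-0.2,-0.3,0.35,0,0,0]'
python3 -c "
from h import *
im=cap('top','t10.png');s=cap('scene','s10.png')
a=cv2.resize(im[190:310,180:460,::-1],None,fx=2.5,fy=2.5,interpolation=cv2.INTER_CUBIC); b=cv2.resize(s[130:370,170:450,::-1],(700,300*2))[0:300*2]
b=cv2.resize(b,(350,300)); c=np.zeros((600,700,3),np.uint8); c[:300]=a; c[300:,:350]=b
cv2.imwrite('pics/c10.png',c)"
```

```text
time: 45.95
tcp_pos: [372.4, -231.7, 213.9]
tcp_rot: [[0.021, 1.0, -0.003], [1.0, -0.021, 0.003], [0.003, -0.003, -1.0]]
ft_force: [0.8, -1.7, 0.1]
gripper_width: 0.452
gripper_force: 0.0
time: 46.58
tcp_pos: [312.9, -323.8, 318.7]
tcp_rot: [[0.023, 1.0, -0.0], [1.0, -0.023, 0.0], [0.0, -0.0, -1.0]]
ft_force: [1.0, 0.7, -0.8]
gripper_width: 0.451
gripper_force: 0.0
```

View pics/c10.png

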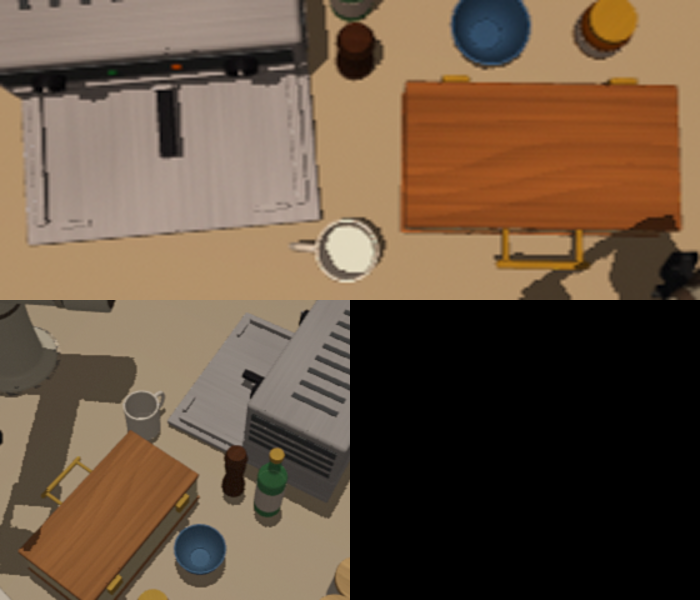

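The lid is shut (crop 402–680, 82–231) and the handle tip is unchanged at (171,157), so the pan is still home. Handing in.

```bash
python3 -c "
from plant import env
print(env.finish_job())"
```

```text
the job is handed in; nothing more can be done
None
```

I handed the job in at about 47 s of the 210 s allowed: all four rolls lie flat in the pan, the pan is fully home under the grill, and the bread box is shut; the hand-in returned no verdict.

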